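# Change over the cookie stamps behind the toppings

## Task

Change over the cookie stamps: first move the sugar shaker and the lidded jar out of the dark wooden caddy and stand them on the empty metal side tray; only then fetch the round stamp from behind them and stand it on the flat grey round in the middle of the white cookie board, and stand the square stamp on the caddy's back cork round that it left. Only after that put the shaker and the jar back, each upright on the same cork round that it stood on at the start; never knock the shaker or jar over, and leave the small tin in the caddy where it is.

Things in the scene. Friction and masses are not known exactly. Their poses are not given: they have to be found in the camera images.
- shaker_mid (a point): Bare metal sugar shaker, a round can 52 mm across and 138 mm high, straight-sided up to 118 mm, then a low domed top with holes (grip it high, near 95 mm). 0.2 to 0.35 kg. The point is on its axis half-way up, 69 mm above its underside; z is its axis, up. At the start it stands on one of the caddy's two front cork rounds (either one), 18 mm above the bench.
- jar_mid (a point): White-and-brown round jar with a wooden lid, 125 mm high: body and lid both 50 mm across, the lid being the top 18 mm (firmly on: grip it there or just below). 0.2 to 0.4 kg. The point is on its axis half-way up, 62.5 mm above its underside; z is up. At the start it stands on the caddy's other front cork round.
- round_stamp_mid (a point): Wooden cookie stamp with a ROUND base: base 52 mm across and 16 mm thick, a thin neck, and an upright knob on top, 26 mm across, from 36 to 60 mm above the underside. About 0.13 kg. The point is on its axis half-way up, 30 mm above the underside (18 mm below the middle of the knob); z is up. At the start it stands on the caddy's back cork round, behind the shaker and jar.
- square_stamp_mid (a point): Wooden cookie stamp with a SQUARE base 44 x 44 mm, 16 mm thick; neck and knob just as on the round one (knob 26 mm across, 36 to 60 mm above the underside). About 0.13 kg. The point is on its axis half-way up, 30 mm above the underside; z is up, x and y are square to the sides. At the start it stands on the black rubber pad; its final yaw does not matter.
- tin_mid (a point): Small round metal tin, 44 mm across, 28 mm high, standing in the caddy beside the back cork round (88 mm along the caddy's +y). To be left where it is. The point is at its centre.
- caddy: Fixed dark wooden slab 18 mm thick, 240 mm (y) by 140 mm (x), rear lip 34 mm high at x = 47 mm. Origin: underside, below the centre of the back cork round (68 mm across). x points to the rear (away from the robot at yaw 0), y left, z up. Front cork rounds (62 mm) at x = -57, y = -43 and +43 mm. Cork is flush: things stand at 18 mm. A small fixed white dish, 22 mm high, is 88 mm to -y.
- board: Fixed white plastic cookie board 140 mm (its x) by 250 mm (its y), 14 mm thick, with a flush grey rubber round 68 mm across in the middle and a fixed gingerbread cookie (62 mm across, 8 mm high plus icing dots) 84 mm to either side along y. Origin: centre of its underside, below the grey round, which lies 14 mm above it.
- tray: Fixed empty metal side tray 150 mm (its x) by 260 mm (its y), walls 4 mm thick and 12 mm high, floor 4 mm above the bench. Origin: centre of its underside. There is room for the shaker and the jar side by side along y.
- pad: Fixed thin black rubber pad 120 x 130 mm, 5 mm thick, where the square stamp starts. Origin: centre of its underside.
Things that resemble listed ones, but are neither listed nor needed, are in the scene too. What is shaped like the part that bears square_stamp_mid but orange or purple is not meant. What is shaped like the part that bears shaker_mid but purple is not meant.

How it is judged:
By the outcome, as a careful person would: the job done as asked, in the order asked, and still so for the second after the job is handed in, with the robot touching nothing.
It also fails if it takes over 144 s, if anything falls off the work surface, if the arm or the gripper's body presses on something with over 40 N, if the wrist force passes 120 N, or if a joint passes its speed limit or range.

## Robot

A 7-joint arm with a two-finger parallel gripper is mounted at the origin on the work surface. World frame = base frame: x ahead of the robot, y to its left, z up, the work surface at z = 0. Lengths are in mm, angles in rad, forces in N, time in s.
With the tool pointing down it reaches from about 425 to 950 mm from the base axis. Payload 16.7 kg.
Tool frame: the origin (TCP) lies on the centre line of the jaws, within the pads' length; the fingertips stand 11 mm ahead of it and the grasp point (between the pads) lies 8 mm behind it; z points along the fingers, y is the line along which they close (so a half turn about z gives the same grasp; the last joint's range is limited). The gripper opens to 94 mm and grips with 3 to 60 N. Pads are 16 mm wide; open, the fingers measure 119 mm over their backs; the gripper's body (75 mm by 177 mm) begins 78 mm behind the grasp point.
Start: joints at [1.044, 0.426, 0.074, 1.606, -0.034, 1.111, -0.067], TCP at [248.331, -627.618, 177.667] pointing down, gripper open.
Joint ranges: [-2.85, 2.85], [-0.5, 2.14], [-1.23, 1.37], [0.21, 2.46], [-1.02, 4.16], [0.16, 2.05], [-2.73, 2.73]. Speed limits (rad/s): [1.89, 1.89, 2.39, 2.39, 3.01, 3.01, 3.01].

## Interface

Orientations are given as a unit quaternion [x, y, z, w].
In Python, from plant import read_state, camera, finish_job, cut_out gives the robot as it stands.
- The arm moves only by the tool jog_arm, never from a script. Its argument "plan" is one flat list of numbers, 4 for each row, row after row: the shift along the tool's x, y, z normalised to -1 to 1, where 1 is 0.2 m, then the turn about the tool's z normalised to -1 to 1, where 1 is 60 degrees. A call has exactly 8 rows; each row shifts and turns the commanded pose from where the row before left it, along the tool's axes as they then stand; what a row does not reach is not made up. A row lasts 1/8 s, in which the tool goes at most 62.5 mm and 10.7 degrees, less where a joint would pass 70% of its speed; a pose out of reach is approached as far as the arm can. A call with a number of a shift or a turn outside -1 to 1 is refused whole. A call with a gripper value outside its range is refused whole. "gripper" is the opening, from -1 (shut) to 1 (fully open), set as the call begins (left out, the last holds). The fingers move at their own pace and stop on an object; "squeeze" is the grip in N (left out, the last holds). Time passes only in rows, so rows that do not move let the fingers close, or fill a call up. It gives the time, the measured TCP pose, the force, the opening and the grip force at its end, in the units of the state.
- read_state(): the state, without advancing time (a new reading comes with each control period).
- camera(name): name is "side" or "top"; returns a dict with "image" (400x640x3 uint8, red, green, blue), "depth" (400x640 float32, mm along the optical axis (not along the pixel's ray), 0 where there is no reading), "camera_matrix" (3x3 intrinsics, pixels), "dist_coeffs" ([k1, k2, p1, p2, k3] as OpenCV has them; the pictures are not rectified), "R" (3x3) and "t" (3): a world point X has camera coordinates R X + t. Camera axes: x right, y down, z forward; pixel columns grow to the right and rows downward; lengths in mm; the calibration is good to about 2 mm. A picture is of the moment at which its call begins.
- finish_job(): hands the job in; it is judged then, once.
Trained networks look in the newest picture that a camera, given by its name, has taken for a name from the list of things; names that differ only in an ending like _2 or _b are one class to them, and where a whole thing is asked for, a point or a joint stands for the part that bears it (a point fixed in the world has none). Each returns a list of dicts, best first, with "conf" (0 to 1); they miss things now and then, are a little off and sometimes report something else, mostly with a low value. They report only what shows in the picture. A call takes as long as a camera call. They do not tell look-alikes from the thing itself.
- cut_out(camera, target): "region" (400x640 bool, what is visible of it) and "extent" ([centre column, centre row, width, height] in pixels, round what is visible of it).
The state is a dict: "clock": time; "joints": joint angles; "joint_vel": joint speeds; "joint_torque": joint torques, N m; "ee_pos": TCP position; "tcp_rot": TCP orientation; "ft_force": force on the tool from outside, world axes, zero at the start; "moment": the same for the moment, N m; "opening": finger opening in mm; "grip_force": force on a finger pad.
Only numpy, scipy, OpenCV 4.12 (cv2) and the standard library are available. Lean on these libraries where they do the work, as an engineer would, in place of code of your own. Each camera call takes 0.05 s, during which the arm holds its last target. There are 200 camera calls.

## Working session

There is one attempt and no reset: what is moved stays moved. The work goes in short steps, Python scripts to look and compute and a tool call to move; the robot and the scene stay as the last step left them, time stands still between calls to the robot, and variables do not carry over. Pictures are saved under pics/ and viewed, at most 14 in all, crops included, and the job is handed in when it is done.

Besides the shell and the picture viewer there is one more tool, called after "Emit:" as name(argument=value, ...), one argument or row to a line, values as JSON. jog_arm: Moves the arm, as the interface text tells. Its arguments: {"type":"object","properties":{"plan":{"type":"array","items":{"type":"number"}},"gripper":{"type":"number"},"squeeze":{"type":"number"}},"required":["plan"]}

```bash
mkdir -p pics; cat > h.py <<'E'
import numpy as np, cv2
from plant import read_state, camera, finish_job, cut_out
def pts(c, mask=None):
    d=c["depth"]; m=d>0
    if mask is not None: m&=mask
    v,u=np.nonzero(m)
    p=cv2.undistortPoints(np.stack([u,v],1).astype(np.float64)[:,None],np.array(c["camera_matrix"]),np.array(c["dist_coeffs"]))[:,0]
    z=d[v,u]; X=np.c_[p*z[:,None],z]
    return (X-np.array(c["t"]))@np.array(c["R"]), np.stack([u,v],1)
def save(c,n): cv2.imwrite("pics/"+n,c["image"][:,:,::-1])
E
python3 - <<'E'
from h import *
s=read_state(); print(s["clock"],s["ee_pos"],s["tcp_rot"],s["opening"])
for n in("top","side"):
    c=camera(n); save(c,n+"0.png")
    print(n,np.round(np.array(c["R"]),2).tolist(),np.round(-np.array(c["R"]).T@np.array(c["t"])))
    for t in["shaker_mid","jar_mid","round_stamp_mid","square_stamp_mid","tin_mid","caddy","board","tray","pad"]:
        for r in cut_out(n,t)[:4]:
            P,_=pts(c,r["region"])
            if len(P)==0: continue
            zt=np.percentile(P[:,2],97); T=P[P[:,2]>zt-6]
            print(t,round(r["conf"],2),np.round(r["extent"]),"med",np.round(np.median(P,0)),"ztop",round(zt),"topmid",np.round((T.min(0)+T.max(0))/2)[:2], np.round(np.ptp(T,axis=0))[:2])
E
```

```text
0.0 [ 248.14906094 -627.22856291  176.99630412] [ 9.82310349e-01  1.87259143e-01 -1.65938708e-04 -6.03946462e-04] 93.81677876065379
top [[0.02, -1.0, -0.02], [-0.99, -0.01, -0.12], [0.12, 0.02, -0.99]] [476. -23. 848.]
shaker_mid 0.95 [250. 188.  35.  32.] med [594. 146. 128.] ztop 137 topmid [600. 155.] [39. 41.]
shaker_mid 0.71 [187. 255. 115.  72.] med [456. 305.  13.] ztop 22 topmid [459. 307.] [132. 229.]
shaker_mid 0.56 [329. 175.  31.  36.] med [617. -15. 147.] ztop 155 topmid [626. -15.] [40. 39.]
jar_mid 0.81 [369. 178.  30.  33.] med [624. -98. 140.] ztop 143 topmid [ 631. -101.] [49. 46.]
round_stamp_mid 0.93 [346. 157.  23.  22.] med [679. -55.  33.] ztop 78 topmid [684. -54.] [23. 24.]
round_stamp_mid 0.73 [308. 158.  18.  22.] med [679.  34.  44.] ztop 46 topmid [680.  34.] [42. 41.]
square_stamp_mid 0.82 [462. 254.  26.  26.] med [ 464. -305.   20.] ztop 64 topmid [ 463. -311.] [23. 23.]
square_stamp_mid 0.65 [404. 262.  21.  23.] med [ 446. -183.   15.] ztop 60 topmid [ 444. -189.] [23. 24.]
square_stamp_mid 0.55 [492. 198.  32.  23.] med [ 593. -380.   15.] ztop 59 t
[... 1631 characters left out ...]
p 62 topmid [ 446. -185.] [22. 25.]
square_stamp_mid 0.55 [370. 146.  19.  21.] med [ 462. -304.   22.] ztop 68 topmid [ 465. -309.] [21. 26.]
tin_mid 0.68 [276. 230.  12.  17.] med [680.  42.  47.] ztop 51 topmid [682.  35.] [43. 43.]
caddy 0.89 [290. 210.  60.  74.] med [682. -13.  20.] ztop 38 topmid [705. -47.] [ 68. 234.]
caddy 0.41 [300. 199.  24.  44.] med [624.   4. 109.] ztop 157 topmid [627. -13.] [42. 41.]
board 0.93 [354. 342.  89. 116.] med [457. 323.  16.] ztop 25 topmid [462. 304.] [144. 243.]
tray 0.9 [369. 237.  69.  89.] med [442.  19.   6.] ztop 14 topmid [442.   7.] [167. 273.]
pad 0.65 [375. 151.  43.  35.] med [ 434. -314.    6.] ztop 10 topmid [ 450. -326.] [130. 137.]
```

View pics/top0.png

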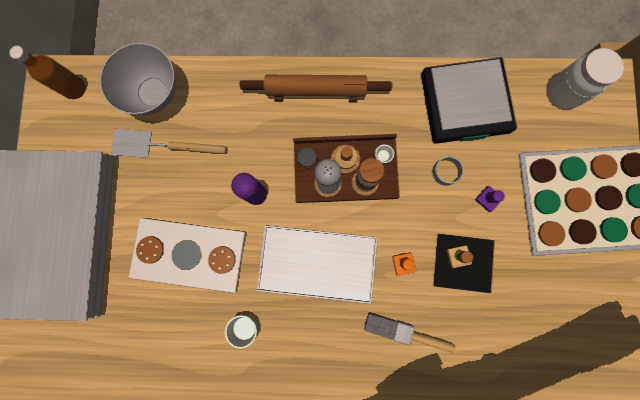

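View pics/side0.png

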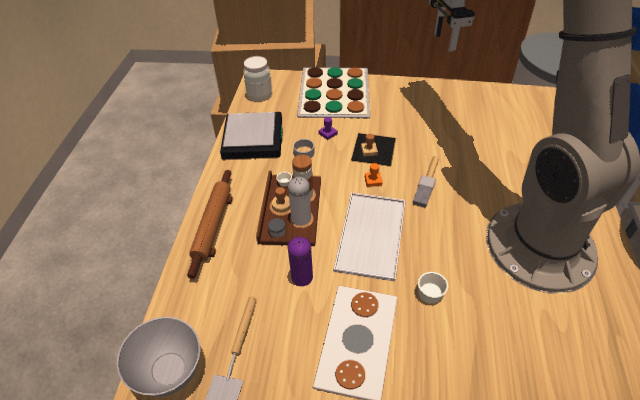

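The top view shows the metal shaker at (329,175), the jar at (369,178), the round stamp at (346,157), the tin at (307,158) and the square stamp on the black pad at (462,256). The orange and purple things are decoys. The side view agrees. The tray is at (317,263) and the board at (187,254).

I'll rise and turn the jaws to close along the caddy's x, and fit the board and tray.

```bash
cat >> h.py <<'E'
def yaw(s):
    from scipy.spatial.transform import Rotation as R
    x=R.from_quat(s["tcp_rot"]).as_matrix(); return np.degrees(np.arctan2(x[1,0],x[0,0])), x
def delta(x,y,z,yw=None):
    s=read_state(); a,M=yaw(s); d=M.T@(np.array([x,y,z])-s["ee_pos"])/200
    print("pos",np.round(s["ee_pos"],1),"yaw",round(a,2),"norm shift",np.round(d,4),"turn",None if yw is None else round(-((yw-a+180)%360-180)/60,4),"t",s["clock"])
E
python3 - <<'E'
from h import *
for n in("top","side"):
  c=camera(n)
  for t in["board","tray","pad","caddy"]:
    r=cut_out(n,t)
    if not r: print("none",t); continue
    P,uv=pts(c,r[0]["region"])
    if t in("board","tray"): P2=P[P[:,2]<30]
    else: P2=P
    print(n,t,round(r[0]["conf"],2),cv2.minAreaRect(P2[:,:2].astype(np.float32)))
    if t=="board":
        col=c["image"][uv[:,1],uv[:,0]].astype(int); g=(np.ptp(col,axis=1)<25)&(col.mean(1)<150)&(P[:,2]<25)
        G=P[g]; G=G[np.linalg.norm(G-np.median(G,0),axis=1)<45]; print("grey",len(G),np.median(G,0),(G.min(0)+G.max(0))/2,np.ptp(G,axis=0))
E
```

```text
top board 0.72 ((456.0343017578125, 307.5007019042969), (251.358642578125, 142.5941162109375), 83.1786117553711)
grey 706 [456.01146577 307.68533436  13.24635778] [456.64012612 307.5264346   12.99880798] [66.24008173 67.78403682  9.74637011]
top tray 0.76 ((440.20062255859375, 9.088226318359375), (264.9187927246094, 154.02719116210938), 85.39218139648438)
none pad
top caddy 0.94 ((667.179931640625, -54.68585968017578), (160.9016876220703, 240.22850036621094), 3.582350969314575)
side board 0.83 ((457.48284912109375, 302.56170654296875), (263.1999206542969, 145.2490997314453), 83.56742858886719)
grey 679 [457.0279361  308.22082516  16.05895754] [457.57027942 306.90993341  16.01051941] [64.84266831 67.09116262 11.13831868]
side tray 0.79 ((440.9613342285156, 7.256195068359375), (264.7133483886719, 150.37557983398438), 84.90982055664062)
side pad 0.62 ((450.24365234375, -326.05584716796875), (133.85614013671875, 118.2719955444336), 84.12554931640625)
side caddy 0.73 ((665.75244140625, -32.45758056640625), (159.37738037109375, 340.8336181640625), 2.7253217697143555)
```

Emit:
jog_arm(
  plan=[0,0,-0.06,-0.149,0,0,-0.06,-0.149,0,0,-0.06,-0.149,0,0,-0.06,-0.149,0,0,-0.06,-0.149,0,0,-0.06,-0.149,0,0,-0.06,-0.149,0,0,-0.06,-0.149],
  gripper=0.8,
  squeeze=25,
)

```text
clock: 2.5
ee_pos: [248.3, -627.6, 274.1]
tcp_rot: [0.686, 0.728, 0.0, -0.0]
ft_force: [-0.4, -0.5, -0.2]
opening: 84.6
grip_force: 0.0
```

```bash
python3 -c "
from h import *
delta(625.5,-14,270,93.3)"
```

```text
pos [ 248.3 -627.6  274.1] yaw 93.39 norm shift [2.9509 2.0646 0.0204] turn 0.0016 t 2.5
```

Emit:
jog_arm(
  plan=[0.184,0.129,0,0,0.184,0.129,0,0,0.184,0.129,0,0,0.184,0.129,0,0,0.184,0.129,0,0,0.184,0.129,0,0,0.184,0.129,0,0,0.184,0.129,0,0],
)

```text
clock: 3.5
ee_pos: [439.1, -321.2, 273.9]
tcp_rot: [0.688, 0.726, -0.0, 0.0]
ft_force: [0.5, 0.1, -0.2]
opening: 84.6
grip_force: 0.0
```

Emit:
jog_arm(
  plan=[0.184,0.129,0,0,0.184,0.129,0,0,0.184,0.129,0,0,0.184,0.129,0,0,0.184,0.129,0,0,0.184,0.129,0,0,0.184,0.129,0,0,0.184,0.129,0,0],
)

```text
clock: 4.5
ee_pos: [629.3, -16.2, 273.8]
tcp_rot: [0.688, 0.726, 0.0, 0.0]
ft_force: [-0.1, -1.4, -0.1]
opening: 84.3
grip_force: 0.0
```

```bash
python3 -c "
from h import *
delta(625.5,-14,105,93.3)"
```

```text
pos [629.3 -16.2 273.8] yaw 93.08 norm shift [ 0.012  -0.0185  0.844 ] turn -0.0036 t 4.5
```

Emit:
jog_arm(
  plan=[0.012,-0.0185,0.05,0,0,0,0.13,0,0,0,0.14,0,0,0,0.14,0,0,0,0.14,0,0,0,0.124,0,0,0,0.08,0,0,0,0.04,0],
)

```text
clock: 5.5
ee_pos: [624.5, -15.6, 104.3]
tcp_rot: [0.688, 0.726, -0.0, -0.0]
ft_force: [1.1, -1.2, 0.2]
opening: 84.5
grip_force: 0.0
```

Emit:
jog_arm(
  plan=[0,0,0,0,0,0,0,0,0,0,0,0,0,0,0,0,0,0,0,0,0,0,0,0,0,0,0,0,0,0,0,0],
  gripper=-0.2,
  squeeze=25,
)

```text
clock: 6.5
ee_pos: [625.2, -15.1, 105.4]
tcp_rot: [0.688, 0.726, 0.0, 0.0]
ft_force: [0.2, 0.1, 5.3]
opening: 51.0
grip_force: 25.0
```

```bash
python3 -c "
from h import *
delta(445.5,68,225,93.3)"
```

```text
pos [625.2 -15.1 105.4] yaw 93.11 norm shift [ 0.4634 -0.8743 -0.5989] turn -0.0032 t 6.5
```

Emit:
jog_arm(
  plan=[0,0,-0.02,0,0,0,-0.05,0,0,0,-0.07,0,0,0,-0.08,0,0.03,-0.06,-0.06,0,0.06,-0.12,-0.02,0,0.07,-0.13,0,0,0.07,-0.13,0,0],
)

```text
clock: 7.5
ee_pos: [532.8, 26.7, 165.5]
tcp_rot: [0.688, 0.726, 0.0, 0.0]
ft_force: [0.5, -0.0, -1.8]
opening: 51.5
grip_force: 25.0
```

Emit:
jog_arm(
  plan=[0.07,-0.13,0,0,0.07,-0.13,0,0,0.06,-0.11,0,0,0.0334,-0.0643,0,0,0,0,0.06,0,0,0,0.08,0,0,0,0.06,0,0,0,0,0],
)

```text
clock: 8.5
ee_pos: [444.6, 67.8, 123.5]
tcp_rot: [0.688, 0.726, -0.001, -0.001]
ft_force: [-0.7, 0.1, -2.7]
opening: 51.0
grip_force: 25.0
```

```bash
python3 -c "
from h import *
delta(445.5,68,91,93.3);s=read_state();print(s['opening'],s['grip_force'],s['ft_force'])"
```

```text
pos [444.6  67.8 123.5] yaw 93.1 norm shift [0.0004 0.0052 0.1625] turn -0.0033 t 8.5
50.97027390840351 24.991330493612622 [-0.66253225  0.14360639 -2.71483506]
```

Emit:
jog_arm(
  plan=[0,0,0.06,0,0,0,0.05,0,0,0,0.03,0,0,0,0.01,0,0,0,0.006,0,0,0,0.005,0,0,0,0,0,0,0,0,0],
)

```text
clock: 9.5
ee_pos: [445.3, 68.0, 92.8]
tcp_rot: [0.688, 0.726, 0.0, 0.0]
ft_force: [0.2, -0.1, -1.5]
opening: 51.3
grip_force: 25.0
```

Emit:
jog_arm(
  plan=[0,0,0,0,0,0,0,0,0,0,0,0,0,0,0,0,0,0,-0.04,0,0,0,-0.12,0,0,0,-0.2,0,0,0,-0.24,0],
  gripper=0.8,
)

```text
clock: 10.5
ee_pos: [444.6, 68.0, 214.1]
tcp_rot: [0.688, 0.726, -0.0, -0.0]
ft_force: [0.5, 0.3, 0.1]
opening: 84.4
grip_force: 0.0
```

```bash
python3 -c "
from h import *
delta(630.5,-100.5,122,93.3)
c=camera('top');save(c,'top1.png')
for t in('shaker_mid','jar_mid'):
  for r in cut_out('top',t)[:2]:
    P,_=pts(c,r['region']);zt=np.percentile(P[:,2],97);T=P[P[:,2]>zt-6];print(t,r['conf'],r['extent'],zt,(T.min(0)+T.max(0))/2,np.ptp(T,axis=0))"
```

```text
pos [444.6  68.  214.1] yaw 93.13 norm shift [-0.8923  0.8824  0.4596] turn -0.0029 t 10.5
shaker_mid 0.67 [251.0, 186.8, 34.6, 30.7] 138.08816486077694 [565.12795266 104.27263958 376.28030658] [107.95841969 140.61965562 488.38219858]
shaker_mid 0.52 [292.6, 260.9, 18.3, 28.3] 139.22894742495896 [449.40263716  43.13712059 293.99251982] [ 36.35152728  45.72660413 321.48585964]
jar_mid 0.69 [368.5, 175.3, 29.7, 32.0] 142.7705956745572 [ 631.13723602 -101.33166039  140.53408509] [48.69445051 49.45177058  7.35235614]
```

Emit:
jog_arm(
  plan=[-0.05,0.05,0,0,-0.14,0.14,0,0,-0.16,0.158,0,0,-0.16,0.158,0,0,-0.16,0.158,0,0,-0.14,0.14,0,0,-0.082,0.078,0,0,0,0,0.02,0],
)

```text
clock: 11.65
ee_pos: [631.3, -102.6, 206.4]
tcp_rot: [0.688, 0.725, -0.001, -0.001]
ft_force: [-0.3, 0.2, -0.5]
opening: 84.1
grip_force: 0.0
```

```bash
python3 -c "
from h import *
delta(630.5,-100.5,118,93.3)"
```

```text
pos [ 631.3 -102.6  206.4] yaw 92.99 norm shift [ 0.0106 -0.0025  0.442 ] turn -0.0052 t 11.65
```

Emit:
jog_arm(
  plan=[0.006,-0.0025,0.05,0,0,0,0.08,0,0,0,0.1,0,0,0,0.1,0,0,0,0.07,0,0,0,0.03,0,0,0,0.01,0,0,0,0,0],
)

```text
clock: 12.65
ee_pos: [630.7, -99.4, 121.1]
tcp_rot: [0.688, 0.726, 0.0, 0.0]
ft_force: [0.9, 0.1, 0.6]
opening: 84.6
grip_force: 0.0
```

Emit:
jog_arm(
  plan=[0,0,0,0,0,0,0,0,0,0,0,0,0,0,0,0,0,0,0,0,0,0,0,0,0,0,0,0,0,0,0,0],
  gripper=-0.2,
  squeeze=25,
)

```text
clock: 13.65
ee_pos: [630.4, -99.5, 120.7]
tcp_rot: [0.688, 0.726, 0.0, -0.0]
ft_force: [0.4, -0.1, 0.4]
opening: 37.6
grip_force: 0.0
```

```bash
python3 -c "
from h import *
delta(435.5,-52,178,93.3)"
```

```text
pos [630.4 -99.5 120.7] yaw 93.1 norm shift [ 0.2897 -0.9602 -0.2866] turn -0.0033 t 13.65
```

```bash
python3 -c "
from h import *
c=camera('side');save(c,'s2.png')
i=c['image'][100:300,200:450];cv2.imwrite('pics/s2c.png',cv2.resize(i,None,fx=3,fy=3)[:,:,::-1])"
```

```text
(no output)
```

View pics/s2c.png

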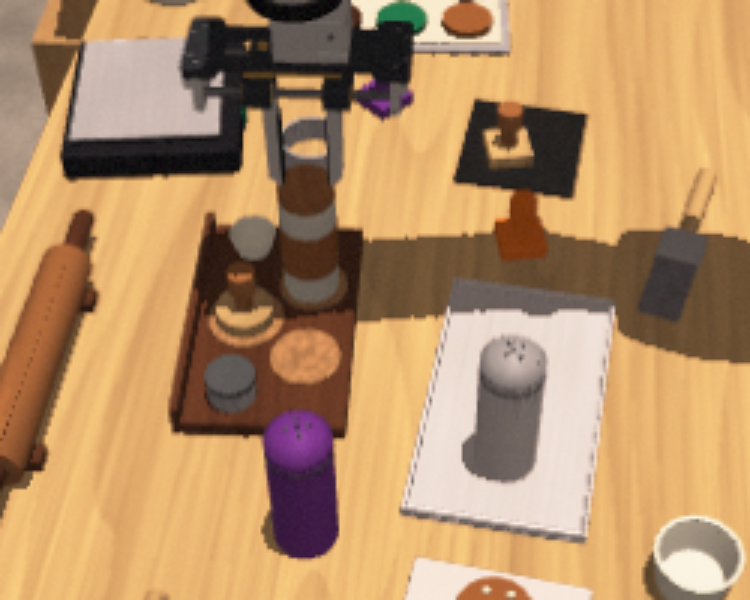

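The picture shows the shaker upright on the tray at (512,410) and the fingers astride the jar's lid at (308,180). The opening reading of 37.6 mm doesn't fit that, so I'll re-read it.

```bash
python3 -c "
from h import *
s=read_state();print(s['opening'],s['grip_force'],s['ft_force'],s['moment'],s['ee_pos'])
for n in('side','top'):
  c=camera(n)
  for r in cut_out(n,'jar_mid')[:2]:
    P,_=pts(c,r['region']);B=P[(P[:,2]>30)&(P[:,2]<140)];print(n,r['conf'],r['extent'],P[:,2].max(),B.min(0),B.max(0))
  P,uv=pts(c);m=(abs(P[:,0]-630)<75)&(abs(P[:,1]+100)<40)&(P[:,2]>100)&(P[:,2]<190)
  for z in range(100,190,10):
    q=P[m&(P[:,2]>=z)&(P[:,2]<z+10)]
    if len(q): print(z,len(q),np.round(q.min(0)),np.round(q.max(0)))
"
```

```text
37.14960345478316 0.0 [-0.10301494 -0.44938278  0.13881161] [ 0.00220117 -0.10251158  0.01259947] [630.42074133 -99.46119615 120.68688902]
side 0.69 [301.8, 177.3, 20.4, 38.4] 160.9155262943017 [ 607.04186199 -104.64399665   30.22480224] [657.34867426 -72.25890504 139.97811268]
100 59 [608. -95. 100.] [655. -74. 110.]
110 52 [ 608. -101.  110.] [654. -73. 120.]
120 54 [ 608. -101.  120.] [653. -74. 130.]
130 61 [ 607. -103.  130.] [656. -74. 140.]
140 188 [ 607. -125.  140.] [656. -75. 148.]
150 27 [ 600. -106.  150.] [659. -85. 160.]
160 35 [ 600. -109.  160.] [661. -87. 170.]
170 34 [ 600. -111.  170.] [660. -86. 180.]
180 33 [ 600. -105.  180.] [659. -85. 189.]
100 8 [611. -88. 103.] [633. -77. 110.]
110 3 [624. -78. 111.] [635. -77. 120.]
120 1 [626. -78. 123.] [626. -78. 123.]
130 10 [626. -82. 131.] [647. -77. 140.]
140 5 [640. -82. 141.] [644. -80. 143.]
```

Emit:
jog_arm(
  plan=[0,0,0,0,0,0,0,0,0,0,0,0,0,0,0,0,0,0,0,0,0,0,0,0,0,0,0,0,0,0,0,0],
)

```text
clock: 14.9
ee_pos: [630.4, -99.5, 120.7]
tcp_rot: [0.688, 0.726, 0.0, -0.0]
ft_force: [-0.2, 0.1, -1.1]
opening: 37.4
grip_force: 0.0
```

```bash
python3 -c "
from h import *
s=read_state();print(s['opening'],s['grip_force'],s['ee_pos'],s['joints'])
out=[]
for n in('side','top'):
  c=camera(n); i=c['image']; P,uv=pts(c)
  m=(abs(P[:,0]-630)<110)&(abs(P[:,1]+100)<60)&(P[:,2]>150)
  for z in range(150,300,15):
    q=P[m&(P[:,2]>=z)&(P[:,2]<z+15)]
    if len(q): print(n,z,len(q),np.round(q.min(0)),np.round(q.max(0)))
  y0,x0=(100,240) if n=='side' else (110,290)
  out.append(cv2.resize(i[y0:y0+110,x0:x0+130],None,fx=3,fy=4.5,interpolation=cv2.INTER_CUBIC))
cv2.imwrite('pics/j3.png',np.hstack(out)[:,:,::-1])"
```

```text
37.43861557270232 0.0 [630.40585694 -99.47874735 120.69490446] [ 0.4266493   0.46372029 -0.49145704  1.72097599  0.25031677  1.01958193
 -0.09880251]
side 150 41 [ 599. -104.  151.] [659. -88. 165.]
side 165 54 [ 600. -112.  165.] [660. -85. 180.]
side 180 47 [ 600. -106.  180.] [661. -87. 195.]
side 195 53 [ 599. -103.  195.] [661. -87. 210.]
side 210 62 [ 599. -106.  210.] [661. -85. 225.]
side 225 28 [ 599. -103.  225.] [662. -87. 238.]
side 240 46 [548. -99. 244.] [710. -63. 255.]
side 255 359 [ 548. -125.  255.] [713. -59. 270.]
side 270 351 [ 542. -124.  270.] [717. -59. 285.]
side 285 848 [ 541. -138.  285.] [721. -58. 300.]
top 240 3 [548. -74. 250.] [607. -68. 254.]
top 255 135 [549. -80. 255.] [608. -68. 270.]
top 270 62 [ 541. -110.  271.] [593. -70. 285.]
top 285 468 [ 540. -110.  285.] [596. -70. 293.]
```

View pics/j3.png

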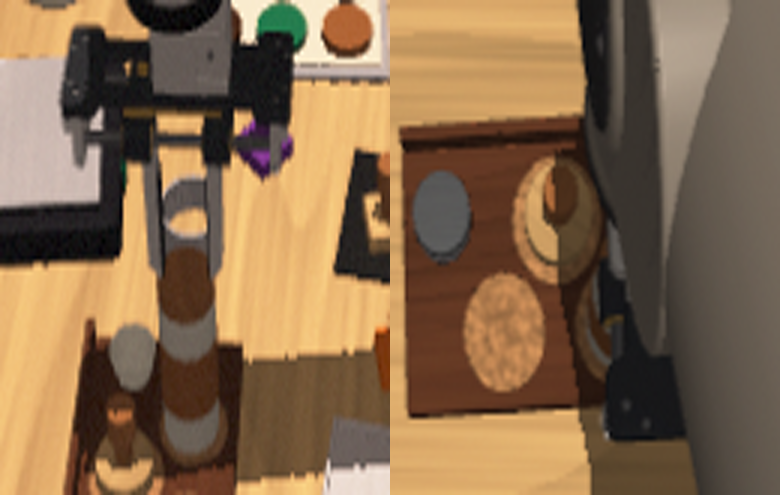

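Both views show the fingertips just above the jar's lid, at about z = 150, with the gripper body near z = 242. The reported TCP height of 121 is therefore about 38 mm too low. I'll go by the cameras: open, go down 30 mm and look again.

Emit:
jog_arm(
  plan=[0,0,0,0,0,0,0,0,0,0,0,0,0,0,0,0,0,0,0,0,0,0,0,0,0,0,0,0,0,0,0,0],
  gripper=0.8,
)

```text
clock: 16.0
ee_pos: [630.4, -99.5, 120.7]
tcp_rot: [0.688, 0.726, 0.0, -0.0]
ft_force: [0.1, -0.5, 0.0]
opening: 84.6
grip_force: 0.0
```

Emit:
jog_arm(
  plan=[0,0,0.02,0,0,0,0.03,0,0,0,0.04,0,0,0,0.03,0,0,0,0.02,0,0,0,0.01,0,0,0,0,0,0,0,0,0],
)

```text
clock: 17.0
ee_pos: [630.6, -99.5, 90.9]
tcp_rot: [0.688, 0.726, 0.0, 0.0]
ft_force: [0.4, -0.7, 0.5]
opening: 84.8
grip_force: 0.0
```

```bash
cat >> h.py <<'E'
def hand(n='side'):
    "gripper as the camera sees it: lowest body z, finger x extents"
    s=read_state(); x,y,z=s['ee_pos']; c=camera(n); P,uv=pts(c)
    m=(abs(P[:,0]-x)<110)&(abs(P[:,1]-y)<60)
    b=P[m&(abs(P[:,0]-x)>60)&(P[:,2]>170)]
    print('state',np.round(s['ee_pos'],1),'open',round(s['opening'],1),'ft',np.round(s['ft_force'],1),'body low z',np.round(np.percentile(b[:,2],[0,2,5])) if len(b) else None)
    for k in range(90,260,10):
        q=P[m&(P[:,2]>=k)&(P[:,2]<k+10)]
        if len(q): print(k,len(q),np.round(q.min(0))[:2],np.round(q.max(0))[:2])
    return c
E
python3 -c "
from h import *
hand()"
```

```text
state [630.6 -99.5  90.9] open 84.8 ft [ 0.4 -0.7  0.5] body low z [218. 228. 238.]
90 53 [608. -98.] [656. -74.]
100 55 [608. -97.] [654. -71.]
110 51 [608. -95.] [654. -74.]
120 73 [ 579. -105.] [681. -73.]
130 98 [ 576. -122.] [684. -75.]
140 238 [ 576. -126.] [685. -74.]
150 29 [ 576. -100.] [684. -86.]
160 34 [ 575. -106.] [684. -85.]
170 34 [575. -99.] [685. -85.]
180 40 [ 575. -103.] [684. -86.]
190 35 [ 575. -103.] [684. -85.]
200 11 [578. -98.] [682. -85.]
210 8 [ 549. -106.] [709. -63.]
220 95 [548. -96.] [710. -60.]
230 276 [ 549. -127.] [709. -60.]
240 193 [ 543. -123.] [715. -57.]
250 616 [ 541. -139.] [721. -59.]
```

Emit:
jog_arm(
  plan=[0,0,0.01,0,0,0,0.015,0,0,0,0.01,0,0,0,0.005,0,0,0,0,0,0,0,0,0,0,0,0,0,0,0,0,0],
)

```text
clock: 18.05
ee_pos: [630.5, -99.5, 82.8]
tcp_rot: [0.688, 0.726, 0.0, 0.0]
ft_force: [-1.2, 0.1, 0.8]
opening: 84.5
grip_force: 0.0
```

Emit:
jog_arm(
  plan=[0,0,0,0,0,0,0,0,0,0,0,0,0,0,0,0,0,0,0,0,0,0,0,0,0,0,0,0,0,0,0,0],
  gripper=-0.2,
  squeeze=25,
)

```text
clock: 19.05
ee_pos: [630.4, -99.4, 82.7]
tcp_rot: [0.688, 0.726, 0.0, -0.0]
ft_force: [0.6, 0.9, -1.0]
opening: 49.8
grip_force: 24.9
```

```bash
python3 -c "
from h import *
delta(435.5,-52,140,93.3)"
```

```text
pos [630.4 -99.4  82.7] yaw 93.11 norm shift [ 0.2897 -0.9603 -0.2867] turn -0.0032 t 19.05
```

Emit:
jog_arm(
  plan=[0,0,-0.02,0,0,0,-0.05,0,0,0,-0.07,0,0,0,-0.08,0,0.02,-0.06,-0.06,0,0.036,-0.12,-0.02,0,0.04,-0.13,0,0,0.04,-0.13,0,0],
)

```text
clock: 20.05
ee_pos: [539.5, -76.7, 143.3]
tcp_rot: [0.688, 0.726, -0.0, 0.0]
ft_force: [-0.7, 0.8, -3.0]
opening: 49.8
grip_force: 24.9
```

Emit:
jog_arm(
  plan=[0.045,-0.14,0,0,0.045,-0.14,0,0,0.04,-0.14,0,0,0.023,-0.1,0,0,0,0,0.04,0,0,0,0.06,0,0,0,0.06,0,0,0,0,0],
)

```text
clock: 21.05
ee_pos: [435.0, -51.9, 109.4]
tcp_rot: [0.688, 0.726, -0.0, -0.001]
ft_force: [0.3, -0.2, -2.5]
opening: 49.9
grip_force: 24.9
```

```bash
python3 -c "
from h import *
delta(435.5,-52,68.7,93.3)
c=hand(); save(c,'s4.png')
r=cut_out('side','jar_mid')
for q in r[:2]:
  P,_=pts(c,q['region']);print(q['conf'],q['extent'],np.percentile(P,[1,99],axis=0))"
```

```text
pos [435.  -51.9 109.4] yaw 93.12 norm shift [-0.001   0.003   0.2035] turn -0.0029 t 21.05
state [435.  -51.9 109.4] open 49.9 ft [ 0.3 -0.2 -2.5] body low z [236. 250. 263.]
90 51 [412. -49.] [460. -28.]
100 59 [410. -53.] [461. -28.]
110 47 [411. -47.] [459. -27.]
120 67 [410. -54.] [459. -26.]
130 57 [411. -51.] [462. -25.]
140 82 [400. -48.] [470. -26.]
150 89 [398. -53.] [470. -26.]
160 175 [398. -77.] [471. -26.]
170 172 [397. -76.] [471. -27.]
180 43 [398. -62.] [472. -38.]
190 37 [397. -57.] [473. -39.]
200 37 [398. -58.] [470. -38.]
210 32 [399. -57.] [471. -39.]
220 3 [406. -44.] [407. -44.]
230 11 [356. -57.] [513. -14.]
240 132 [355. -71.] [513. -13.]
250 325 [355. -78.] [518. -12.]
0.71 [377.3, 190.4, 25.2, 45.7] [[410.96645212 -77.11051705  47.40744944]
 [460.12655596 -26.81286433 173.11255751]]
```

Emit:
jog_arm(
  plan=[0,0,0.05,0,0,0,0.06,0,0,0,0.04,0,0,0,0.02,0,0,0,0.012,0,0,0,0.01,0,0,0,0.005,0,0,0,0,0],
)

```text
clock: 22.15
ee_pos: [435.6, -52.2, 71.4]
tcp_rot: [0.688, 0.726, 0.0, 0.0]
ft_force: [0.5, 0.3, -2.7]
opening: 49.7
grip_force: 24.9
```

```bash
python3 -c "
from h import *
delta(435.5,-52,68.7,93.3);s=read_state();print(s['ft_force'])"
```

```text
pos [435.6 -52.2  71.4] yaw 93.1 norm shift [ 0.0008 -0.0007  0.0134] turn -0.0033 t 22.15
[ 0.52563915  0.30644641 -2.69061614]
```

Emit:
jog_arm(
  plan=[0,0,0.004,0,0,0,0.003,0,0,0,0.003,0,0,0,0.002,0,0,0,0.002,0,0,0,0,0,0,0,0,0,0,0,0,0],
)

```text
clock: 23.15
ee_pos: [435.7, -52.1, 68.6]
tcp_rot: [0.688, 0.726, 0.0, 0.0]
ft_force: [-0.3, 0.2, 0.7]
opening: 50.0
grip_force: 24.9
```

Emit:
jog_arm(
  plan=[0,0,0,0,0,0,0,0,0,0,0,0,0,0,0,0,0,0,-0.03,0,0,0,-0.1,0,0,0,-0.2,0,0,0,-0.24,0],
  gripper=0.8,
)

```text
clock: 24.15
ee_pos: [435.0, -51.9, 183.7]
tcp_rot: [0.688, 0.726, -0.0, -0.001]
ft_force: [1.0, -0.4, 0.4]
opening: 84.6
grip_force: 0.0
```

```bash
python3 -c "
from h import *
delta(684.5,-54.2,58,93.3)
for n in ('side','top'):
  c=camera(n); save(c,n+'5.png')
  for t in('round_stamp_mid','jar_mid','shaker_mid'):
    for q in cut_out(n,t)[:2]:
      P,_=pts(c,q['region']);zt=np.percentile(P[:,2],95);T=P[(P[:,2]>zt-8)&(P[:,2]<zt+8)];print(n,t,q['conf'],q['extent'],zt,(T.min(0)+T.max(0))/2)
c=hand()
"
```

```text
pos [435.  -51.9 183.7] yaw 93.13 norm shift [-0.0801  1.2457  0.6273] turn -0.0029 t 24.15
side round_stamp_mid 0.66 [374.9, 151.2, 41.9, 30.3] 10.75851540181467 [ 449.65153182 -322.58379456   10.6733106 ]
side round_stamp_mid 0.55 [281.4, 201.4, 20.0, 24.2] 79.41674709985685 [685.39365175 -52.5231776   77.53753413]
side jar_mid 0.96 [376.9, 197.7, 18.7, 35.6] 131.27537563927723 [437.12227497 -51.89684285 128.18076197]
side shaker_mid 0.67 [370.4, 234.9, 26.1, 48.2] 143.23739205514272 [447.17428119  69.53962306 141.3616961 ]
side shaker_mid 0.67 [375.2, 149.5, 46.0, 30.6] 9.38526041420446 [ 448.4389434  -325.46195356    7.92970192]
top round_stamp_mid 0.9 [347.0, 156.3, 24.2, 20.3] 77.04404503007284 [683.86288953 -54.11653501  74.31029486]
top shaker_mid 0.8 [282.0, 262.6, 20.0, 28.5] 141.53907150942007 [448.25834472  73.50108036 137.98088804]
top shaker_mid 0.78 [251.2, 188.4, 34.7, 31.1] 136.53651490430047 [600.71937605 154.6051652  133.57212319]
state [435.  -52.1 181.7] open 84.6 ft [ 0.1 -0.2  0.5] body low z [308. 316. 323.]
90 54 [412. -52.] [460. -29.]
100 48 [413. -47.] [460. -27.]
110 55 [412. -54.] [461. -26.]
120 186 [412. -78.] [462. -26.]
130 81 [416. -75.] [460. -29.]
200 1 [477. -43.] [477. -43.]
210 23 [381. -57.] [485. -39.]
220 36 [381. -62.] [487. -37.]
230 39 [380. -54.] [488. -39.]
240 39 [381. -62.] [488. -38.]
250 40 [380. -56.] [488. -39.]
```

View pics/side5.png

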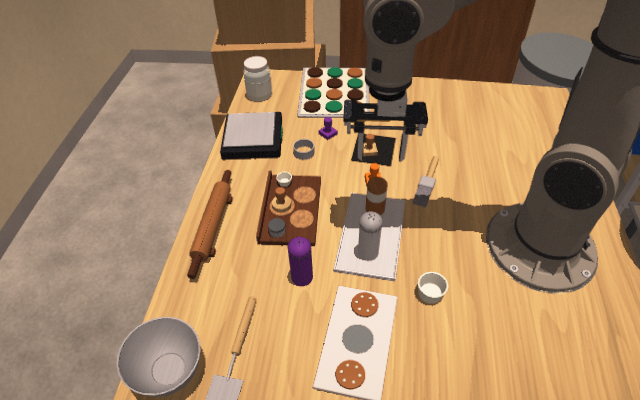

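The jar (376,197) and shaker (370,235) stand on the tray, and both front cork rounds are free. The z readout is still about 37 mm low, so I'll go on checking height by camera. Next is the round stamp.

Emit:
jog_arm(
  plan=[-0.01,0.1,0,0,-0.01,0.17,0,0,-0.01,0.2,0,0,-0.01,0.2,0,0,-0.01,0.2,0,0,-0.01,0.18,0,0,-0.01,0.13,0,0,-0.01,0.066,0,0],
)

```text
clock: 25.6
ee_pos: [685.8, -54.3, 181.1]
tcp_rot: [0.688, 0.726, -0.0, -0.001]
ft_force: [-0.8, -0.5, -1.3]
opening: 84.6
grip_force: 0.0
```

Emit:
jog_arm(
  plan=[0,0,0.05,0,0,0,0.12,0,0,0,0.15,0,0,0,0.15,0,0,0,0.12,0,0,0,0.07,0,0,0,0.02,0,0,0,0,0],
)

```text
clock: 26.6
ee_pos: [685.4, -54.6, 47.0]
tcp_rot: [0.688, 0.726, 0.0, 0.0]
ft_force: [0.4, -0.6, 0.2]
opening: 84.6
grip_force: 0.0
```

```bash
python3 -c "
from h import *
delta(684.5,-54.2,20.5,93.3)
hand()"
```

```text
pos [685.4 -54.6  47. ] yaw 93.1 norm shift [ 0.0024 -0.0043  0.1325] turn -0.0033 t 26.6
state [685.4 -54.6  47. ] open 84.6 ft [ 0.4 -0.6  0.2] body low z [173. 187. 199.]
90 31 [631. -58.] [739. -41.]
100 35 [631. -56.] [740. -39.]
110 35 [631. -61.] [740. -37.]
120 33 [631. -66.] [740. -41.]
130 35 [631. -65.] [739. -41.]
140 38 [630. -61.] [740. -40.]
150 23 [630. -55.] [739. -41.]
160 4 [730. -56.] [732. -40.]
170 33 [603. -59.] [763. -15.]
180 191 [603. -82.] [764. -16.]
190 267 [598. -82.] [769. -15.]
200 172 [596. -87.] [771. -15.]
210 822 [596. -94.] [776. -16.]
220 85 [599. -68.] [702. -29.]
230 98 [644. -78.] [700. -28.]
240 30 [644. -62.] [699. -27.]
250 68 [643. -87.] [699. -19.]
```

Emit:
jog_arm(
  plan=[0.002,-0.004,0.03,0,0,0,0.04,0,0,0,0.03,0,0,0,0.02,0,0,0,0.01,0,0,0,0.002,0,0,0,0,0,0,0,0,0],
)

```text
clock: 27.65
ee_pos: [684.6, -54.3, 20.3]
tcp_rot: [0.688, 0.726, 0.0, 0.0]
ft_force: [-0.4, -0.5, -0.8]
opening: 84.7
grip_force: 0.0
```

Emit:
jog_arm(
  plan=[0,0,0,0,0,0,0,0,0,0,0,0,0,0,0,0,0,0,0,0,0,0,0,0,0,0,0,0,0,0,0,0],
  gripper=-0.7,
  squeeze=20,
)

```text
clock: 28.65
ee_pos: [684.5, -54.2, 20.1]
tcp_rot: [0.688, 0.726, 0.0, 0.0]
ft_force: [0.2, 0.1, -0.8]
opening: 25.4
grip_force: 20.0
```

```bash
python3 -c "
from h import *
delta(684.5,-54.2,120,93.3)"
```

```text
pos [684.5 -54.2  20.1] yaw 93.11 norm shift [ 1.000e-04  0.000e+00 -4.995e-01] turn -0.0032 t 28.65
```

Emit:
jog_arm(
  plan=[0,0,-0.04,0,0,0,-0.1,0,0,0,-0.14,0,0,0,-0.16,0,0,0,-0.16,0,0,0,-0.12,0,0.04,-0.02,-0.06,0,0.1,-0.05,-0.02,0],
)

```text
clock: 29.65
ee_pos: [668.6, -26.6, 180.8]
tcp_rot: [0.688, 0.726, 0.0, 0.0]
ft_force: [-0.8, 1.0, -1.0]
opening: 25.2
grip_force: 20.0
```

Emit:
jog_arm(
  plan=[0.16,-0.09,0,0,0.2,-0.11,0,0,0.22,-0.12,0,0,0.22,-0.12,0,0,0.22,-0.12,0,0,0.22,-0.12,0,0,0.2,-0.12,0,0,0.15,-0.09,0,0],
)

```text
clock: 30.65
ee_pos: [470.7, 283.0, 179.6]
tcp_rot: [0.687, 0.727, -0.0, -0.0]
ft_force: [0.6, -0.6, -1.9]
opening: 25.3
grip_force: 20.0
```

```bash
python3 -c "
from h import *
delta(456.5,307.5,16,93.3)"
```

```text
pos [470.7 283.  179.6] yaw 93.27 norm shift [ 0.1264 -0.0632  0.818 ] turn -0.0005 t 30.65
```

Emit:
jog_arm(
  plan=[0.08,-0.04,0,0,0.042,-0.022,0.04,0,0,0,0.1,0,0,0,0.14,0,0,0,0.16,0,0,0,0.14,0,0,0,0.07,0,0,0,0.02,0],
)

```text
clock: 31.65
ee_pos: [460.1, 303.7, 45.0]
tcp_rot: [0.688, 0.726, -0.001, -0.0]
ft_force: [-0.6, -1.1, -0.5]
opening: 25.3
grip_force: 20.0
```

```bash
python3 -c "
from h import *
delta(456.5,307.5,16,93.3)
for n in('side','top'):
  c=camera(n);P,uv=pts(c)
  for q in cut_out(n,'round_stamp_mid')[:2]:
    A,_=pts(c,q['region']);print(n,q['conf'],q['extent'],np.percentile(A,[2,98],axis=0).round(1).tolist())
  B=P[(abs(P[:,0]-456)<32)&(abs(P[:,1]-307)<32)&(P[:,2]<78)&(P[:,2]>25)];print(np.percentile(B,[2,50,98],axis=0).round(1).tolist())
"
```

```text
pos [460.1 303.7  45. ] yaw 93.07 norm shift [ 0.0199 -0.0168  0.1449] turn -0.0038 t 31.65
side 0.79 [357.3, 325.7, 22.8, 27.6] [[437.4, 294.8, 47.7], [482.2, 327.9, 105.6]]
[[436.1, 301.3, 47.3], [459.0, 315.7, 60.1], [484.4, 328.0, 71.6]]
top 0.91 [180.8, 250.4, 29.3, 24.5] [[439.4, 279.2, 49.0], [482.3, 307.3, 104.1]]
[[437.2, 278.7, 45.9], [460.9, 291.4, 58.2], [484.0, 304.6, 68.3]]
```

Emit:
jog_arm(
  plan=[0.01,-0.008,0.02,0,0.01,-0.0088,0.04,0,0,0,0.03,0,0,0,0.02,0,0,0,0.012,0,0,0,0.008,0,0,0,0.006,0,0,0,0,0],
)

```text
clock: 32.85
ee_pos: [456.8, 308.3, 18.9]
tcp_rot: [0.688, 0.726, 0.0, 0.0]
ft_force: [0.6, 0.1, -1.4]
opening: 25.4
grip_force: 20.0
```

```bash
python3 -c "
from h import *
delta(456.5,307.5,16,93.3)"
```

```text
pos [456.8 308.3  18.9] yaw 93.1 norm shift [-0.004  -0.0015  0.0147] turn -0.0033 t 32.85
```

Emit:
jog_arm(
  plan=[-0.004,-0.001,0.004,0,0,0,0.004,0,0,0,0.003,0,0,0,0.002,0,0,0,0.002,0,0,0,0,0,0,0,0,0,0,0,0,0],
)

```text
clock: 33.85
ee_pos: [456.6, 307.6, 16.0]
tcp_rot: [0.688, 0.726, 0.0, 0.0]
ft_force: [-1.6, -0.8, 3.7]
opening: 25.5
grip_force: 20.0
```

Emit:
jog_arm(
  plan=[0,0,0,0,0,0,0,0,0,0,0,0,0,0,0,0,0,0,-0.03,0,0,0,-0.12,0,0,0,-0.24,0,0,0,-0.28,0],
  gripper=0.5,
)

```text
clock: 34.85
ee_pos: [456.0, 307.3, 151.3]
tcp_rot: [0.688, 0.726, -0.001, -0.0]
ft_force: [0.9, 1.3, 0.4]
opening: 70.4
grip_force: 0.0
```

```bash
python3 -c "
from h import *
delta(464,-310,120,93.3)
for n in('side','top'):
  c=camera(n)
  for t in ('round_stamp_mid','square_stamp_mid'):
   for q in cut_out(n,t)[:3]:
    A,_=pts(c,q['region']);zt=np.percentile(A[:,2],95);T=A[abs(A[:,2]-zt)<6];print(n,t,round(q['conf'],2),np.round(q['extent']),np.percentile(A,[2,98],axis=0).round(1).tolist(),'top',(T.min(0)+T.max(0))/2)
"
```

```text
pos [456.  307.3 151.3] yaw 93.13 norm shift [-3.084  -0.1282  0.1571] turn -0.0029 t 34.85
side round_stamp_mid 0.86 [358. 335.  22.  28.] [[433.0, 292.7, 19.5], [479.2, 332.2, 76.6]] top [456.23452629 307.63201934  75.02678938]
side square_stamp_mid 0.46 [323. 127.  12.  17.] [[596.9, -398.1, 11.8], [623.8, -373.3, 64.1]] top [ 601.7256331  -385.90195438   61.12092536]
top round_stamp_mid 0.67 [184. 253.  28.  21.] [[435.1, 282.2, 18.2], [478.2, 321.5, 74.1]] top [456.49396114 306.10295252  71.96595399]
top square_stamp_mid 0.67 [459. 257.  25.  27.] [[441.1, -332.3, 4.9], [486.0, -288.0, 64.5]] top [ 463.52258007 -310.49679229   62.55263532]
top square_stamp_mid 0.62 [403. 263.  22.  17.] [[423.0, -212.6, -1.8], [466.3, -166.0, 60.1]] top [ 444.44498744 -189.18864765   57.5844577 ]
```

Emit:
jog_arm(
  plan=[-0.05,-0.008,-0.05,0,-0.12,-0.008,-0.05,0,-0.18,-0.008,0,0,-0.22,-0.008,0,0,-0.24,-0.008,0,0,-0.24,-0.008,0,0,-0.24,-0.008,0,0,-0.24,-0.008,0,0],
)

```text
clock: 36.15
ee_pos: [459.7, -0.7, 170.0]
tcp_rot: [0.688, 0.726, -0.0, -0.0]
ft_force: [1.2, 0.7, 0.2]
opening: 70.3
grip_force: 0.0
```

Emit:
jog_arm(
  plan=[-0.24,-0.008,0,0,-0.24,-0.008,0,0,-0.24,-0.008,0,0,-0.24,-0.008,0,0,-0.24,-0.008,0,0,-0.2,-0.008,0,0,-0.1,-0.008,0,0,-0.05,-0.008,0,0],
)

```text
clock: 37.15
ee_pos: [464.0, -309.3, 169.7]
tcp_rot: [0.688, 0.726, 0.0, -0.0]
ft_force: [0.3, 0.7, 0.0]
opening: 70.5
grip_force: 0.0
```

```bash
python3 -c "
from h import *
delta(463.7,-310.3,35,93.3)"
```

```text
pos [ 464.  -309.3  169.7] yaw 93.08 norm shift [-0.0056 -0.0014  0.6733] turn -0.0037 t 37.15
```

Emit:
jog_arm(
  plan=[0,0,0.05,0,0,0,0.12,0,0,0,0.15,0,0,0,0.15,0,0,0,0.12,0,0,0,0.06,0,0,0,0.02,0,0,0,0,0],
)

```text
clock: 38.15
ee_pos: [464.7, -308.7, 36.3]
tcp_rot: [0.688, 0.726, 0.0, 0.0]
ft_force: [0.5, 0.7, -0.1]
opening: 70.6
grip_force: 0.0
```

```bash
python3 -c "
from h import *
delta(463.7,-310.3,7.1,93.3)
hand()"
```

```text
pos [ 464.7 -308.7   36.3] yaw 93.13 norm shift [-0.0075 -0.0055  0.146 ] turn -0.0028 t 38.15
state [ 464.7 -308.7   36.3] open 70.6 ft [ 0.5  0.7 -0.1] body low z [170. 175. 178.]
90 26 [ 418. -305.] [ 510. -293.]
100 27 [ 416. -309.] [ 511. -294.]
110 28 [ 417. -318.] [ 511. -296.]
120 25 [ 418. -310.] [ 511. -295.]
130 35 [ 416. -325.] [ 512. -294.]
140 20 [ 416. -307.] [ 509. -296.]
150 3 [ 426. -303.] [ 506. -297.]
160 17 [ 385. -317.] [ 541. -268.]
170 153 [ 386. -337.] [ 541. -269.]
180 199 [ 379. -337.] [ 547. -270.]
190 148 [ 377. -330.] [ 550. -266.]
200 580 [ 378. -348.] [ 553. -270.]
210 71 [ 384. -331.] [ 548. -283.]
220 67 [ 425. -299.] [ 479. -283.]
230 36 [ 426. -294.] [ 479. -283.]
240 47 [ 424. -285.] [ 480. -273.]
250 96 [ 425. -312.] [ 499. -271.]
```

Emit:
jog_arm(
  plan=[-0.0075,-0.0055,0.03,0,0,0,0.04,0,0,0,0.03,0,0,0,0.02,0,0,0,0.02,0,0,0,0.006,0,0,0,0,0,0,0,0,0],
)

```text
clock: 39.2
ee_pos: [463.4, -310.6, 6.8]
tcp_rot: [0.688, 0.726, 0.0, 0.0]
ft_force: [0.5, -0.1, 0.0]
opening: 70.7
grip_force: 0.0
```

Emit:
jog_arm(
  plan=[0,0,0,0,0,0,0,0,0,0,0,0,0,0,0,0,0,0,0,0,0,0,0,0,0,0,0,0,0,0,0,0],
  gripper=-0.7,
  squeeze=20,
)

```text
clock: 40.2
ee_pos: [463.4, -310.5, 6.7]
tcp_rot: [0.688, 0.726, 0.0, -0.0]
ft_force: [0.1, 0.1, -0.4]
opening: 25.4
grip_force: 20.0
```

```bash
python3 -c "
from h import *
delta(684.7,-54.2,100,93.3)"
```

```text
pos [ 463.4 -310.5    6.7] yaw 93.11 norm shift [ 1.2197  1.1745 -0.4665] turn -0.0032 t 40.2
```

Emit:
jog_arm(
  plan=[0,0,-0.04,0,0,0,-0.1,0,0,0,-0.14,0,0,0,-0.12,0,0.03,0.03,-0.06,0,0.08,0.08,-0.01,0,0.12,0.115,0,0,0.14,0.135,0,0],
)

```text
clock: 41.2
ee_pos: [531.7, -231.8, 100.6]
tcp_rot: [0.688, 0.726, -0.0, -0.0]
ft_force: [-0.6, -0.5, -0.9]
opening: 25.7
grip_force: 20.0
```

Emit:
jog_arm(
  plan=[0.15,0.144,0,0,0.15,0.144,0,0,0.15,0.144,0,0,0.14,0.135,0,0,0.12,0.115,0,0,0.08,0.08,0,0,0.06,0.0525,0,0,0,0,0.1,0],
)

```text
clock: 42.2
ee_pos: [685.9, -53.4, 81.1]
tcp_rot: [0.687, 0.726, 0.001, 0.001]
ft_force: [-0.1, 0.1, -2.8]
opening: 25.3
grip_force: 20.0
```

```bash
python3 -c "
from h import *
delta(684.7,-54.2,20,93.3)"
```

```text
pos [685.9 -53.4  81.1] yaw 93.15 norm shift [-0.0037 -0.007   0.3055] turn -0.0025 t 42.2
```

Emit:
jog_arm(
  plan=[0,0,0.06,0,0,0,0.08,0,0,0,0.07,0,0,0,0.04,0,0,0,0.015,0,0,0,0.01,0,0,0,0,0,0,0,0,0],
)

```text
clock: 43.2
ee_pos: [684.9, -54.2, 26.1]
tcp_rot: [0.688, 0.726, 0.0, 0.0]
ft_force: [0.1, -0.9, -0.8]
opening: 25.3
grip_force: 20.0
```

```bash
python3 -c "
from h import *
delta(684.7,-54.2,19.7,93.3)
for n in('side',):
  c=camera(n)
  for q in cut_out(n,'square_stamp_mid')[:3]:
    A,_=pts(c,q['region']);print(n,round(q['conf'],2),np.round(q['extent']),np.percentile(A,[2,98],axis=0).round(1).tolist())
"
```

```text
pos [684.9 -54.2  26.1] yaw 93.11 norm shift [-0.0001 -0.0011  0.0319] turn -0.0032 t 43.2
side 0.85 [282. 198.  21.  23.] [[659.7, -70.1, 20.3], [704.5, -32.2, 86.9]]
side 0.72 [373. 171.  16.  13.] [[429.5, -205.0, 13.0], [466.1, -175.2, 63.1]]
side 0.63 [329. 130.  25.  22.] [[567.6, -415.2, -1.2], [621.2, -357.6, 62.5]]
```

Emit:
jog_arm(
  plan=[0,0,0.01,0,0,0,0.008,0,0,0,0.005,0,0,0,0.004,0,0,0,0.003,0,0,0,0.002,0,0,0,0,0,0,0,0,0],
)

```text
clock: 44.3
ee_pos: [684.8, -54.1, 19.6]
tcp_rot: [0.688, 0.726, 0.0, 0.0]
ft_force: [-2.0, 0.8, 5.1]
opening: 25.2
grip_force: 20.0
```

Emit:
jog_arm(
  plan=[0,0,0,0,0,0,0,0,0,0,0,0,0,0,0,0,0,0,-0.03,0,0,0,-0.12,0,0,0,-0.24,0,0,0,-0.28,0],
  gripper=0.3,
)

```text
clock: 45.3
ee_pos: [684.1, -54.2, 154.5]
tcp_rot: [0.688, 0.726, -0.0, -0.001]
ft_force: [0.5, 0.6, 0.6]
opening: 61.1
grip_force: 0.0
```

```bash
python3 -c "
from h import *
delta(445.3,68,55,93.3)
for n in('side','top'):
  c=camera(n)
  for t in ('square_stamp_mid','shaker_mid','jar_mid'):
   for q in cut_out(n,t)[:3]:
    A,_=pts(c,q['region']);zt=np.percentile(A[:,2],95);T=A[abs(A[:,2]-zt)<6];print(n,t,round(q['conf'],2),np.round(q['extent']),np.percentile(A,[2,98],axis=0).round(1).tolist(),'top',np.round((T.min(0)+T.max(0))/2,1))
"
```

```text
pos [684.1 -54.2 154.5] yaw 93.11 norm shift [ 0.6745 -1.1586  0.4991] turn -0.0031 t 45.3
side square_stamp_mid 0.69 [371. 172.  12.  18.] [[429.8, -222.3, 2.5], [468.9, -173.4, 64.1]] top [ 445.7 -186.    60.7]
side square_stamp_mid 0.65 [328. 130.  22.  23.] [[570.2, -421.0, 0.3], [621.6, -358.3, 63.0]] top [ 596.6 -382.7   61.2]
side square_stamp_mid 0.6 [281. 199.  18.  27.] [[663.9, -94.7, 20.3], [704.6, -31.2, 80.1]] top [683.8 -53.6  77.2]
side shaker_mid 0.98 [301. 259.  27.  47.] [[575.9, 141.1, 7.5], [622.2, 181.0, 140.4]] top [601.3 157.7 138.7]
side shaker_mid 0.57 [372. 233.  25.  45.] [[424.7, 56.2, 15.5], [471.3, 93.8, 145.0]] top [448.   69.9 142.5]
side jar_mid 0.63 [377. 196.  18.  36.] [[413.4, -68.3, 39.3], [460.8, -27.9, 131.8]] top [437.3 -50.  129.3]
top square_stamp_mid 0.4 [187. 252.  35.  23.] [[430.7, 281.7, 11.8], [480.5, 325.2, 73.6]] top [456.5 306.2  71. ]
top shaker_mid 0.87 [288. 262.  30.  26.] [[424.9, 42.7, 17.9], [471.0, 89.6, 141.3]] top [445.5  67.5 138.9]
top shaker_mid 0.64 [250. 189.  32.  32.] [[575.4, 129.3, 13.1], [622.4, 175.7, 137.0]] top [599.3 154.1 135.1]
top jar_mid 0.72 [346. 269.  24.  26.] [[413.5, -76.4, 4.7], [459.8, -31.5, 129.6]] top [436.6 -53.  127.2]
```

Emit:
jog_arm(
  plan=[0.04,-0.07,0,0,0.09,-0.155,0,0,0.105,-0.18,0,0,0.11,-0.19,0,0,0.11,-0.19,0,0,0.1,-0.17,0,0,0.08,-0.13,0,0,0.0395,-0.0736,0,0],
  gripper=0.8,
)

```text
clock: 46.7
ee_pos: [444.1, 68.5, 153.1]
tcp_rot: [0.687, 0.726, -0.0, 0.0]
ft_force: [-0.4, -0.8, -0.9]
opening: 84.4
grip_force: 0.0
```

Emit:
jog_arm(
  plan=[0,0,0,0,0,0,0,0,0,0,0,0,0,0,0,0,0,0,0,0,0,0,0,0,0,0,0,0,0,0,0,0],
)

```text
clock: 47.7
ee_pos: [446.0, 68.0, 153.3]
tcp_rot: [0.688, 0.726, 0.0, -0.0]
ft_force: [-0.2, -0.7, 0.5]
opening: 84.4
grip_force: 0.0
```

```bash
python3 -c "
from h import *
delta(445.5,67.8,53.5,93.3)
hand()"
```

```text
pos [446.   68.  153.3] yaw 93.1 norm shift [-0.0008 -0.0025  0.4991] turn -0.0033 t 47.7
state [446.   68.  153.3] open 84.4 ft [-0.2 -0.7  0.5] body low z [281. 294. 305.]
90 61 [423.  70.] [473.  94.]
100 59 [422.  71.] [473.  94.]
110 59 [422.  72.] [471.  96.]
120 58 [423.  73.] [472.  95.]
130 161 [422.  44.] [472.  94.]
140 154 [429.  50.] [466.  88.]
180 19 [395.  58.] [494.  79.]
190 33 [391.  70.] [498.  81.]
200 32 [392.  62.] [498.  79.]
210 41 [391.  59.] [499.  79.]
220 37 [392.  67.] [499.  79.]
230 46 [391.  56.] [499.  80.]
240 40 [391.  62.] [500.  81.]
250 44 [391.  60.] [500.  81.]
```

Emit:
jog_arm(
  plan=[-0.001,-0.002,0.05,0,0,0,0.09,0,0,0,0.11,0,0,0,0.11,0,0,0,0.08,0,0,0,0.04,0,0,0,0.02,0,0,0,0,0],
)

```text
clock: 48.75
ee_pos: [445.8, 67.8, 53.5]
tcp_rot: [0.688, 0.726, 0.0, 0.0]
ft_force: [-0.1, -0.4, 0.4]
opening: 84.8
grip_force: 0.0
```

Emit:
jog_arm(
  plan=[0,0,0,0,0,0,0,0,0,0,0,0,0,0,0,0,0,0,0,0,0,0,0,0,0,0,0,0,0,0,0,0],
  gripper=-0.2,
  squeeze=25,
)

```text
clock: 49.75
ee_pos: [445.7, 67.8, 53.4]
tcp_rot: [0.688, 0.726, 0.0, 0.0]
ft_force: [1.9, -0.0, 2.5]
opening: 52.0
grip_force: 24.9
```

```bash
python3 -c "
from h import *
delta(625.3,-14.4,130,93.3)
hand()"
```

```text
pos [445.7  67.8  53.4] yaw 93.11 norm shift [-0.4591  0.8742 -0.383 ] turn -0.0032 t 49.75
state [445.7  67.8  53.4] open 52.0 ft [ 1.9 -0.   2.5] body low z [182. 199. 220.]
90 81 [409.  71.] [482.  95.]
100 97 [407.  67.] [482.  94.]
110 89 [408.  69.] [482.  97.]
120 95 [407.  70.] [483.  95.]
130 195 [408.  48.] [483.  94.]
140 190 [409.  49.] [484.  87.]
150 30 [407.  57.] [484.  81.]
160 2 [417.  74.] [418.  74.]
170 5 [418.  60.] [419.  75.]
180 49 [364.  46.] [524. 106.]
190 289 [363.  41.] [524. 106.]
200 303 [358.  41.] [529. 106.]
210 254 [356.  29.] [531. 106.]
220 932 [356.  30.] [535. 106.]
230 87 [404.  82.] [460.  92.]
240 59 [404.  84.] [461.  94.]
250 12 [406.  92.] [461. 100.]
```

Emit:
jog_arm(
  plan=[0,0,-0.03,0,0,0,-0.07,0,0,0,-0.1,0,0,0,-0.1,0,-0.02,0.04,-0.07,0,-0.05,0.09,-0.01,0,-0.06,0.12,0,0,-0.07,0.13,0,0],
)

```text
clock: 50.8
ee_pos: [525.2, 30.7, 128.6]
tcp_rot: [0.688, 0.726, -0.0, -0.0]
ft_force: [0.8, 0.1, -3.4]
opening: 51.5
grip_force: 24.9
```

Emit:
jog_arm(
  plan=[-0.07,0.13,0,0,-0.07,0.13,0,0,-0.06,0.12,0,0,-0.04,0.08,0,0,-0.019,0.034,0,0,0,0,0.05,0,0,0,0.06,0,0,0,0,0],
)

```text
clock: 51.8
ee_pos: [623.8, -14.2, 106.0]
tcp_rot: [0.687, 0.726, -0.001, -0.001]
ft_force: [-0.1, 0.2, -1.9]
opening: 52.0
grip_force: 24.9
```

```bash
python3 -c "
from h import *
delta(625.3,-14.4,67.4,93.3)"
```

```text
pos [623.8 -14.2 106. ] yaw 93.14 norm shift [-0.0016  0.0078  0.193 ] turn -0.0026 t 51.8
```

Emit:
jog_arm(
  plan=[0,0.002,0.03,0,0,0,0.05,0,0,0,0.04,0,0,0,0.02,0,0,0,0.01,0,0,0,0.01,0,0,0,0,0,0,0,0,0],
)

```text
clock: 52.8
ee_pos: [625.6, -14.4, 75.5]
tcp_rot: [0.688, 0.726, 0.0, 0.0]
ft_force: [-0.0, -0.6, -1.3]
opening: 51.9
grip_force: 24.9
```

```bash
python3 -c "
from h import *
delta(625.3,-14.4,67.4,93.3)"
```

```text
pos [625.6 -14.4  75.5] yaw 93.1 norm shift [ 0.0002 -0.0016  0.0405] turn -0.0033 t 52.8
```

Emit:
jog_arm(
  plan=[0,0,0.012,0,0,0,0.01,0,0,0,0.007,0,0,0,0.005,0,0,0,0.004,0,0,0,0.002,0,0,0,0,0,0,0,0,0],
)

```text
clock: 53.8
ee_pos: [625.6, -14.4, 67.4]
tcp_rot: [0.688, 0.726, 0.0, 0.0]
ft_force: [-1.6, -1.2, 1.3]
opening: 51.4
grip_force: 24.9
```

Emit:
jog_arm(
  plan=[0,0,0,0,0,0,0,0,0,0,0,0,0,0,0,0,0,0,-0.03,0,0,0,-0.1,0,0,0,-0.2,0,0,0,-0.22,0],
  gripper=0.7,
)

```text
clock: 54.8
ee_pos: [625.4, -14.3, 179.7]
tcp_rot: [0.688, 0.726, 0.0, 0.0]
ft_force: [-0.2, -0.4, -0.8]
opening: 80.2
grip_force: 0.0
```

```bash
python3 -c "
from h import *
delta(435.8,-52,68.7,93.3)
for n in('side','top'):
  c=camera(n)
  for t in ('square_stamp_mid','shaker_mid','jar_mid'):
   for q in cut_out(n,t)[:3]:
    A,_=pts(c,q['region']);zt=np.percentile(A[:,2],95);T=A[abs(A[:,2]-zt)<6];print(n,t,round(q['conf'],2),np.round(q['extent']),np.percentile(A,[2,98],axis=0).round(1).tolist(),'top',np.round((T.min(0)+T.max(0))/2,1))
"
```

```text
pos [625.4 -14.3 179.7] yaw 93.12 norm shift [-0.137  -0.9572  0.5548] turn -0.003 t 54.8
side square_stamp_mid 0.66 [375. 149.  42.  34.] [[390.7, -386.6, 1.1], [508.7, -260.4, 10.1]] top [ 449.6 -325.     8. ]
side square_stamp_mid 0.64 [281. 201.  16.  23.] [[666.0, -71.4, 26.7], [702.4, -32.7, 81.2]] top [683.2 -51.2  78.3]
side square_stamp_mid 0.46 [374. 172.  13.  23.] [[427.8, -220.7, 1.7], [468.8, -174.0, 63.4]] top [ 445.9 -186.9   60.4]
side shaker_mid 0.84 [301. 261.  30.  52.] [[576.2, 133.8, 3.6], [626.6, 180.6, 140.6]] top [601.4 156.1 138.6]
side shaker_mid 0.74 [354. 341.  88. 115.] [[387.1, 189.2, 10.4], [530.4, 430.6, 25.8]] top [458.7 309.6  24.3]
side shaker_mid 0.72 [300. 202.  29.  46.] [[601.4, -95.3, 22.1], [670.5, 12.2, 157.0]] top [626.3 -11.2 154.1]
side jar_mid 0.61 [376. 201.  22.  42.] [[413.5, -70.1, 14.6], [460.0, -27.9, 131.8]] top [437.3 -53.  129.9]
top square_stamp_mid 0.91 [492. 197.  29.  28.] [[569.4, -399.8, 1.4], [621.6, -359.7, 59.3]] top [ 595.9 -386.1   56.7]
top square_stamp_mid 0.74 [189. 255. 118.  78.] [[384.7, 185.2, 3.2], [529.5, 426.6, 22.5]] top [462.5 311.2  21.1]
top shaker_mid 0.64 [251. 188.  37.  32.] [[575.3, 129.4, 10.0], [622.3, 176.7, 137.0]] top [600.2 154.4 134.9]
```

Emit:
jog_arm(
  plan=[-0.01,-0.05,0,0,-0.02,-0.12,0,0,-0.022,-0.16,0,0,-0.022,-0.17,0,0,-0.022,-0.17,0,0,-0.02,-0.15,0,0,-0.013,-0.1,0,0,-0.008,-0.037,0,0],
  gripper=0.8,
)

```text
clock: 56.2
ee_pos: [435.1, -52.5, 177.4]
tcp_rot: [0.688, 0.726, -0.0, 0.0]
ft_force: [0.0, -0.1, -0.2]
opening: 84.5
grip_force: 0.0
```

Emit:
jog_arm(
  plan=[0,0,0,0,0,0,0,0,0,0,0.02,0,0,0,0.05,0,0,0,0.05,0,0,0,0.02,0,0,0,0,0,0,0,0,0],
)

```text
clock: 57.2
ee_pos: [436.1, -52.1, 149.5]
tcp_rot: [0.688, 0.726, 0.0, 0.0]
ft_force: [0.2, -0.6, -0.3]
opening: 84.8
grip_force: 0.0
```

```bash
python3 -c "
from h import *
delta(436,-52,68.7,93.3)
hand()"
```

```text
pos [436.1 -52.1 149.5] yaw 93.11 norm shift [ 7.000e-04 -4.000e-04  4.039e-01] turn -0.0032 t 57.2
state [436.1 -52.1 149.5] open 84.8 ft [ 0.2 -0.6 -0.3] body low z [276. 285. 294.]
90 47 [413. -49.] [460. -28.]
100 52 [413. -49.] [461. -29.]
110 52 [412. -54.] [462. -27.]
120 190 [412. -79.] [462. -28.]
130 81 [415. -74.] [459. -26.]
170 4 [391. -51.] [478. -44.]
180 32 [382. -63.] [488. -39.]
190 31 [382. -48.] [489. -38.]
200 40 [381. -62.] [489. -38.]
210 34 [381. -48.] [489. -38.]
220 44 [381. -64.] [490. -39.]
230 39 [380. -58.] [491. -39.]
240 44 [381. -57.] [491. -38.]
250 34 [381. -58.] [489. -37.]
```

Emit:
jog_arm(
  plan=[0,0,0.04,0,0,0,0.08,0,0,0,0.09,0,0,0,0.09,0,0,0,0.06,0,0,0,0.03,0,0,0,0.014,0,0,0,0,0],
)

```text
clock: 58.25
ee_pos: [436.1, -52.1, 68.7]
tcp_rot: [0.688, 0.726, 0.0, 0.0]
ft_force: [-0.1, -0.5, 0.1]
opening: 84.6
grip_force: 0.0
```

Emit:
jog_arm(
  plan=[0,0,0,0,0,0,0,0,0,0,0,0,0,0,0,0,0,0,0,0,0,0,0,0,0,0,0,0,0,0,0,0],
  gripper=-0.2,
)

```text
clock: 59.25
ee_pos: [436.0, -52.1, 68.6]
tcp_rot: [0.688, 0.726, 0.0, 0.0]
ft_force: [1.5, 0.3, 2.6]
opening: 49.9
grip_force: 25.0
```

```bash
python3 -c "
from h import *
delta(630.3,-100.4,145,93.3)"
```

```text
pos [436.  -52.1  68.6] yaw 93.1 norm shift [-0.2935  0.9571 -0.3821] turn -0.0033 t 59.25
```

Emit:
jog_arm(
  plan=[0,0,-0.03,0,0,0,-0.07,0,0,0,-0.1,0,0,0,-0.1,0,-0.02,0.05,-0.07,0,-0.035,0.1,-0.01,0,-0.04,0.13,0,0,-0.04,0.14,0,0],
)

```text
clock: 60.25
ee_pos: [522.6, -75.2, 145.0]
tcp_rot: [0.688, 0.726, 0.0, 0.0]
ft_force: [0.6, -0.6, -2.7]
opening: 49.5
grip_force: 25.0
```

Emit:
jog_arm(
  plan=[-0.045,0.15,0,0,-0.045,0.15,0,0,-0.04,0.13,0,0,-0.02,0.08,0,0,-0.0085,0.027,0,0,0,0,0.05,0,0,0,0.06,0,0,0,0,0],
)

```text
clock: 61.25
ee_pos: [628.9, -100.3, 121.1]
tcp_rot: [0.688, 0.726, -0.001, -0.001]
ft_force: [-0.4, -0.3, -1.9]
opening: 49.8
grip_force: 25.0
```

Emit:
jog_arm(
  plan=[0,0,0.03,0,0,0,0.05,0,0,0,0.04,0,0,0,0.02,0,0,0,0.01,0,0,0,0.01,0,0,0,0,0,0,0,0,0],
)

```text
clock: 62.25
ee_pos: [630.3, -100.4, 90.7]
tcp_rot: [0.688, 0.726, 0.0, 0.0]
ft_force: [-0.4, -0.3, -3.2]
opening: 49.8
grip_force: 25.0
```

```bash
python3 -c "
from h import *
delta(630.3,-100.4,82.6,93.3)"
```

```text
pos [ 630.3 -100.4   90.7] yaw 93.11 norm shift [-0.0001 -0.0001  0.0404] turn -0.0032 t 62.25
```

Emit:
jog_arm(
  plan=[0,0,0.012,0,0,0,0.01,0,0,0,0.007,0,0,0,0.005,0,0,0,0.004,0,0,0,0.002,0,0,0,0,0,0,0,0,0],
)

```text
clock: 63.25
ee_pos: [630.2, -100.4, 82.6]
tcp_rot: [0.688, 0.726, 0.0, 0.0]
ft_force: [0.1, 0.2, -0.3]
opening: 49.8
grip_force: 25.0
```

Emit:
jog_arm(
  plan=[0,0,0,0,0,0,0,0,0,0,0,0,0,0,0,0,0,0,-0.03,0,0,0,-0.1,0,0,0,-0.2,0,0,0,-0.24,0],
  gripper=0.7,
)

```text
clock: 64.25
ee_pos: [629.9, -100.3, 198.8]
tcp_rot: [0.688, 0.726, 0.0, -0.0]
ft_force: [0.1, 0.5, 1.1]
opening: 80.0
grip_force: 0.0
```

Emit:
jog_arm(
  plan=[-0.08,-0.08,-0.05,0,-0.15,-0.15,0,0,-0.17,-0.17,0,0,-0.17,-0.17,0,0,-0.15,-0.15,0,0,-0.08,-0.08,0,0,0,0,0,0,0,0,0,0],
)

```text
clock: 65.25
ee_pos: [479.4, -268.2, 206.9]
tcp_rot: [0.688, 0.726, 0.0, 0.0]
ft_force: [0.6, -0.7, -0.1]
opening: 79.6
grip_force: 0.0
```

```bash
python3 -c "
from h import *
o=[]
for n in('side','top'):
  c=camera(n)
  for t in ('square_stamp_mid','shaker_mid','jar_mid','round_stamp_mid','tin_mid'):
   for q in cut_out(n,t)[:3]:
    A,_=pts(c,q['region']);zt=np.percentile(A[:,2],95);T=A[abs(A[:,2]-zt)<6];print(n,t,round(q['conf'],2),np.round(q['extent']),'top',np.round((T.min(0)+T.max(0))/2,1))
  i=c['image']; i=i[120:400,200:480] if n=='side' else i[110:310,110:510]
  o.append(cv2.resize(i,(400,560) if n=='side' else (400,560)) if 0 else cv2.resize(i,(400,400 if n=='side' else 200)))
im=np.zeros((600,400,3),np.uint8);im[:400]=o[0];im[400:]=o[1];cv2.imwrite('pics/end.png',im[:,:,::-1])
"
```

```text
side square_stamp_mid 0.81 [373. 174.  16.  24.] top [ 445.6 -183.6   60.1]
side square_stamp_mid 0.51 [328. 129.  21.  25.] top [ 596.5 -384.7   60.2]
side shaker_mid 0.87 [301. 202.  25.  46.] top [625.5 -10.4 154.2]
side shaker_mid 0.87 [300. 261.  24.  53.] top [600.8 156.2 138.1]
side shaker_mid 0.62 [287. 211.  65.  73.] top [706.8 -46.   36.2]
side jar_mid 0.88 [303. 175.  19.  35.] top [629.2 -76.  143.8]
side jar_mid 0.32 [355. 340.  88. 112.] top [462.9 307.   24.4]
side round_stamp_mid 0.69 [289. 210.  62.  75.] top [705.9 -46.   36.2]
side round_stamp_mid 0.58 [357. 335.  26.  29.] top [456.3 307.9  74.2]
side tin_mid 0.63 [277. 230.  17.  17.] top [681.7  34.1  48.8]
top square_stamp_mid 0.92 [349. 158.  20.  26.] top [683.4 -56.2  75.2]
top square_stamp_mid 0.89 [403. 262.  22.  21.] top [ 444.5 -189.2   57.7]
top shaker_mid 0.8 [252. 186.  38.  29.] top [601.  153.8 134.4]
top shaker_mid 0.73 [328. 177.  27.  35.] top [624.9 -14.3 152.7]
top jar_mid 0.78 [368. 176.  31.  30.] top [ 629.2 -102.   140.7]
top round_stamp_mid 0.69 [184. 254.  32.  22.] top [456.5 307.1  71.4]
top tin_mid 0.73 [305. 160.  18.  17.] top [680.3  33.8  44. ]
```

View pics/end.png

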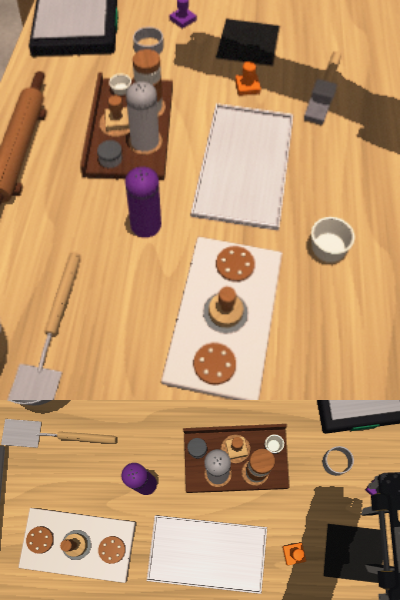

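The final views show the round stamp on the grey round at (226,305) and the square stamp on the back cork round at (236,447). The shaker at (217,465) and jar at (260,463) stand upright on their own rounds, the tin hasn't moved, and the tray is empty.

```bash
python3 -c "
from h import *
print(finish_job())"
```

```text
the job is handed in; nothing more can be done
None
```

The stamps are changed over and the job is handed in at about 65 s of the 144 s allowed: round stamp on the board's grey round, square stamp on the back cork round, shaker and jar upright on their own rounds, tin not moved (the TCP height read about 37 mm low from the jar pick-up on, so I checked heights by camera).

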